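# Chock the krar crossbar billet on its sloping board

## Robot

A 7-joint arm with a two-finger parallel gripper is mounted at the origin on the work surface. World frame = base frame: x ahead of the robot, y to its left, z up, the work surface at z = 0. Lengths are in m, angles in rad, forces in N, time in s.
With the tool pointing down it reaches from about 0.425 to 0.95 m from the base axis. Payload 4.7 kg.
Tool frame: the origin (TCP) lies where the fingers leave the gripper's body, on its centre line; the fingertips stand 70 mm ahead of it and the grasp point (between the pads) lies 51 mm ahead of it; z points along the fingers, y is the line along which they close (so a half turn about z gives the same grasp; the last joint's range is limited). The gripper opens to 87 mm and grips with 3 to 60 N. Pads are 19 mm wide; open, the fingers measure 117 mm over their backs; the gripper's body (75 mm by 190 mm) begins 51 mm behind the grasp point.
Start: joints at [-1.293, 0.469, -0.049, 1.532, 0.024, 1.141, -0.082], TCP at [0.204, 0.644, 0.292] pointing down, gripper open.
Joint ranges: [-2.59, 2.59], [-0.33, 1.99], [-1.39, 1.29], [0.1, 2.45], [-1.04, 4.18], [0.21, 1.99], [-2.66, 2.66]. Speed limits (rad/s): [2.57, 2.57, 3.14, 3.14, 3.14, 3.14, 3.14].

## Interface

Orientations are given as a unit quaternion [x, y, z, w].
In Python, from workcell import telemetry, get_image, ctrl gives the robot as it stands.
- The arm moves only by the shell command python3 -m jog 'ROWS' [FORCE]. ROWS is JSON, a list of rows, each a list of 7 numbers: the finger opening in m, from 0 to 0.087, then the shift along the tool's x, y, z in m, then the turn, a rotation vector about the tool's x, y, z in rad. In form: [[hand, dx, dy, dz, rx, ry, rz], ...]. A call has 1 to 5 rows; each row shifts and turns the commanded pose from where the row before left it, along the tool's axes as they then stand; what a row does not reach is not made up. A row lasts 1/8 s, in which the tool goes at most 62.5 mm and 10.7 degrees, less where a joint would pass 70% of its speed; a pose out of reach is approached as far as the arm can. A call is refused whole if a number of a shift passes 0.0625 or a number of a turn 0.188, either way. A call with a gripper value outside its range is refused whole. The fingers move at their own pace and stop on an object; FORCE is the grip in N (left out, the last holds). Time passes only in rows, so rows that do not move let the fingers close. It gives the time, the measured TCP pose, the force, the opening and the grip force at its end, in the units of the state.
- telemetry.get_obs(): the state, without advancing time (a new reading comes with each control period).
- get_image(name): name is "side" or "top" or "wrist"; returns a dict with "image" (480x640x3 uint8, red, green, blue), "range_z" (480x640 float32, m along the optical axis (not along the pixel's ray), 0 where there is no reading), "mtx" (3x3 intrinsics, pixels), "R" (3x3) and "t" (3): a world point X has camera coordinates R X + t; the wrist camera has in their place "mount" (4x4, takes a point from camera to tool coordinates, whose origin is the TCP and whose axes are the flange's). Camera axes: x right, y down, z forward; pixel columns grow to the right and rows downward; lengths in m; the calibration is good to about 2 mm. A picture is of the moment at which its call begins: read the wrist's pose just before it.
- ctrl.sign_off(): hands the job in; it is judged then, once.
The state is a dict: "time": time; "q": joint angles; "joint_velocities": joint speeds; "joint_torque": joint torques, N m; "tcp_pos": TCP position; "ee_rot": TCP orientation; "wrist_force": force on the tool from outside, world axes, zero at the start; "ft_torque": the same for the moment, N m; "finger_gap": finger opening in m; "grip_force": force on a finger pad.
Only numpy, scipy, OpenCV 4.12 (cv2) and the standard library are available. Lean on these libraries where they do the work, as an engineer would, in place of code of your own. Each camera call takes 0.05 s, during which the arm holds its last target. There are 200 camera calls.

## Task

The round crossbar billet lies across the sloping board, kept from rolling down only by two low dowel stubs. Take the tall-backed wedge chock from the worktop, set it flat on the board, thin edge first, square to the billet and below the middle of its low side, and push it up the slope until the billet comes up off the stubs by a few millimetres and leans on the chock. Leave it chocked like that, the billet no more than about two centimetres from where it lay.

Things in the scene. Friction and masses are not known exactly. Their poses are not given: they have to be found in the camera images.
- board: Fixed pale sloping board, 280 mm (x) by 220 mm (y). Origin on the worktop under its centre, frame level, z up. Its plain top falls 6 degrees towards its own -x: 30 mm above the worktop at x = 0, 15 mm at the low end, 45 mm at the high end. Two dowel stubs 30 mm long and 3 mm proud lie along y at x = 41 mm, centred at y = +62 and -62 mm; the board between them is free.
- billet: Loose round mid-brown wooden billet, 56 mm diameter, 160 mm long, plus a 24 mm thick, 22 mm long tenon on each end; about 0.3 kg. Origin at the middle of its axis, which is its y; x and z turn as it rolls. It lies along the board's y, its low side against the two stubs. Pushed up the slope it rolls freely, let go it rolls back down.
- chock: Dark wooden wedge with a tall grip block, 40 mm wide (y), 0.15 kg, standing near a flat sanding block and a low flat shim. Origin under the grip block's centre, z up. Grip block: x -16 to 16 mm, 50 mm tall. Then a 40 degree slope falls from 36 mm high at x = 16 to a 2 mm thin edge at x = 56 mm.
- chock_toe (a point): Middle of the chock's thin edge, on its underside, 56 mm in front (+x) of the chock's origin. With the chock on the board just touching the billet, this edge is 13 mm down the slope from the line where the billet touches the board.
Things that resemble listed ones, but are neither listed nor needed, are in the scene too. Leave any red or yellow look-alike of the chock alone. There is more than one size of the billet; the one meant has the size given above.

How it is judged:
By the outcome, as a careful person would: the job done as asked, in the order asked, and still so for the second after the job is handed in, with the robot touching nothing.
It also fails if it takes over 38 s, if anything falls off the work surface, if the arm or the gripper's body presses on something with over 40 N, if the wrist force passes 120 N, or if a joint passes its speed limit or range.

## Working session

There is one attempt and no reset: what is moved stays moved. The work goes in short steps, Python scripts to look and compute and a shell command to move; the robot and the scene stay as the last step left them, time stands still between calls to the robot, and variables do not carry over. Pictures are saved under pics/ and viewed, at most 10 in all, crops included, and the job is handed in when it is done.

```bash
mkdir -p pics && ls && cat > h.py <<'E'
import numpy as np, cv2
from workcell import telemetry, get_image, ctrl
def grab(n):
    d=get_image(n); return d
def world(d):
    K=d["mtx"];z=d["range_z"];v,u=np.mgrid[0:480,0:640]
    P=np.stack([(u-K[0,2])/K[0,0]*z,(v-K[1,2])/K[1,1]*z,z],-1)
    W=(P-d["t"])@d["R"]   # R^T (P-t)
    W[z==0]=np.nan
    return W
E
python3 - <<'E'
from h import *
import pickle
o=telemetry.get_obs(); print(o["time"],o["tcp_pos"],o["ee_rot"])
for n in("top","side"):
    d=grab(n); cv2.imwrite(f"pics/{n}0.png",d["image"][...,::-1]); pickle.dump(d,open(n+"0.pkl","wb"))
    print(n,d["mtx"].tolist(),(-d["R"].T@d["t"]),d["R"].round(3).tolist())
E
```

```text
pics
0.0 [0.20368903 0.64306841 0.29122675] [ 1.52760513e-01  9.88262801e-01 -9.19724456e-04 -1.23148291e-04]
top [[454.52938296629287, 0.0, 311.5555677740881], [0.0, 454.52938296629287, 233.80627315602933], [0.0, 0.0, 1.0]] [0.37511126 0.00592856 1.24117389] [[0.002, -1.0, -0.002], [-0.998, -0.002, -0.059], [0.059, 0.002, -0.998]]
side [[448.8896565249762, 0.0, 313.45733708739056], [0.0, 448.8896565249762, 241.84058770760532], [0.0, 0.0, 1.0]] [ 0.18295931 -0.69112841  0.81383885] [[0.954, -0.299, 0.013], [-0.204, -0.684, -0.7], [0.218, 0.666, -0.714]]
```

View pics/top0.png

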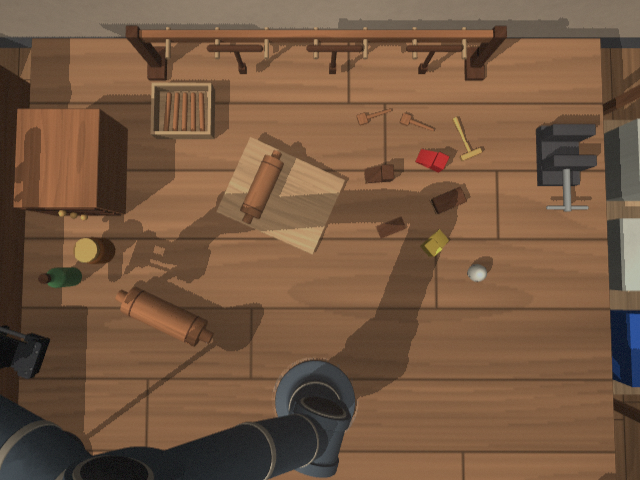

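View pics/side0.png

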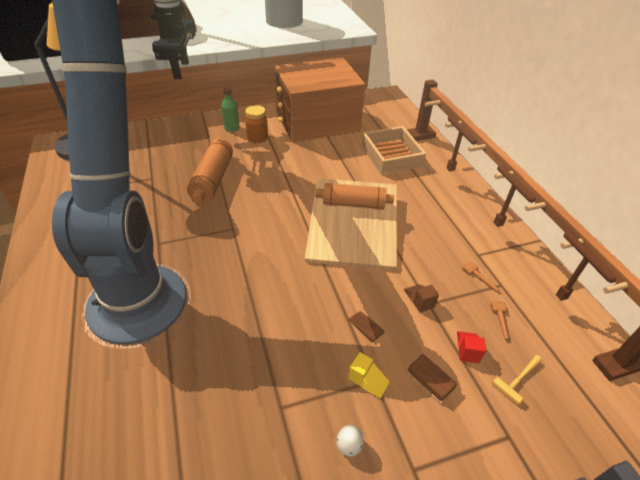

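The top view shows two billets: a mid-size one on the board at (262,185) and a larger one on the worktop at (165,315). The dark objects are a block with a tall part at (380,173), a flat block at (449,200) and a low shim at (391,227). The look-alikes are red at (433,159) and yellow at (436,243). The dark tall one at (380,173) fits the chock, so I'll measure it and confirm in a crop.

```bash
python3 - <<'E'
from h import *
import pickle
d=pickle.load(open("top0.pkl","rb")); W=world(d); im=d["image"]
hsv=cv2.cvtColor(im,cv2.COLOR_RGB2HSV)
print("table z",np.nanmedian(W[260:300,300:400,2]), "noise",np.nanstd(W[260:300,300:400,2]))
# board: pale pixels
for p in [(300,215),(330,190),(240,195),(410,250),(380,173),(375,175),(388,170)]: print(p,hsv[p[1],p[0]],W[p[1],p[0]].round(4))
# region with z>0.008 around board
m=np.zeros((480,640),np.uint8); m[125:265,205:355]=1
b=((W[...,2]>0.010)&(m>0)).astype(np.uint8)
b=cv2.morphologyEx(b,cv2.MORPH_OPEN,np.ones((3,3)))
n,l,s,c=cv2.connectedComponentsWithStats(b); k=1+np.argmax(s[1:,4]); print("board comp",s[k])
cn=max(cv2.findContours((l==k).astype(np.uint8),0,2)[0],key=cv2.contourArea)
print(cv2.boxPoints(cv2.minAreaRect(cn)).tolist())
pl=(l==k)&(cv2.erode((l==k).astype(np.uint8),np.ones((7,7)))>0)&(hsv[...,0]>12)&(W[...,2]<0.055)
X=W[pl]
for i in range(5):
    A=np.c_[X[:,:2],np.ones(len(X))]; co=np.linalg.lstsq(A,X[:,2],rcond=None)[0]; r=X[:,2]-A@co; X=X[abs(r)<0.004]
print("plane",co,"slope",np.degrees(np.arctan(np.hypot(*co[:2]))),"dir",np.degrees(np.arctan2(co[1],co[0])),r.std(),len(X))
# board rect in xy
B=W[(l==k)&(W[...,2]<0.055)][:,:2]; print("rect",cv2.minAreaRect((B*1000).astype(np.float32)))
# billet: height above plane
h=W[...,2]-(W[...,0]*co[0]+W[...,1]*co[1]+co[2]); bb=(h>0.015)&(l==k); P=W[bb]
print("billet rect",cv2.minAreaRect((P[:,:2]*1000).astype(np.float32)),"top h",np.percentile(h[bb],[50,95,99]), "zmax",np.percentile(P[:,2],99))
# chock candidates
for nm,(x,y) in dict(tall=(380,173),flat=(449,200),shim=(391,227)).items():
    w=W[y-20:y+20,x-24:x+24]; q=w[w[...,2]>0.006]; print(nm,cv2.minAreaRect((q[:,:2]*1000).astype(np.float32)),np.percentile(q[:,2],[50,90,99]))
a=cv2.resize(im[120:260,330:490],None,fx=5,fy=4.2,interpolation=2)[:588]
cv2.imwrite("pics/c1.png",cv2.resize(im[140:250,350:490],(763,600),interpolation=2)[...,::-1])
E
```

```text
table z -0.0010635804397579576 noise 0.0024617994759064893
(300, 215) [ 16 107 134] [0.4976 0.04   0.0205]
(330, 190) [ 17 102 187] [ 0.5656 -0.0409  0.0206]
(240, 195) [ 16 106 132] [0.5489 0.1995 0.0392]
(410, 250) [ 14 128  98] [ 0.4042 -0.2594  0.002 ]
(380, 173) [ 10 134  99] [ 0.6106 -0.1752  0.029 ]
(375, 175) [  9 133  94] [ 0.6067 -0.1628  0.021 ]
(388, 170) [ 11 134  95] [ 0.6145 -0.1931  0.0506]
board comp [ 217  138  127  115 8492]
[[215.73199462890625, 211.1031036376953], [249.134033203125, 135.94847106933594], [345.16497802734375, 178.62889099121094], [311.762939453125, 253.7835235595703]]
plane [ 0.04357851  0.09483043 -0.00362219] slope 5.958061799845861 dir 65.31925998340934 0.0018982825397570759 4021
rect ((550.7003173828125, 91.18097686767578), (278.798828125, 220.6778564453125), 66.34806060791016)
billet rect ((568.0623779296875, 139.8155975341797), (56.44260787963867, 203.47109985351562), 66.57817077636719) top h [0.05102201 0.05771753 0.05969701] zmax 0.09404238626882719
tall ((596.047119140625, -173.87265014648438), (127.31526947021484, 87.45726013183594), 69.7539291381836) [0.03219721 0.05088125 0.05425544]
flat ((547.939453125, -365.810791015625), (103.34152221679688, 93.72569274902344), 88.18445587158203) [0.02668747 0.03020881 0.03299856]
shim ((460.39044189453125, -202.542724609375), (69.36712646484375, 108.86719512939453), 2.9777703285217285) [0.00897825 0.01173934 0.01394433]
```

View pics/c1.png

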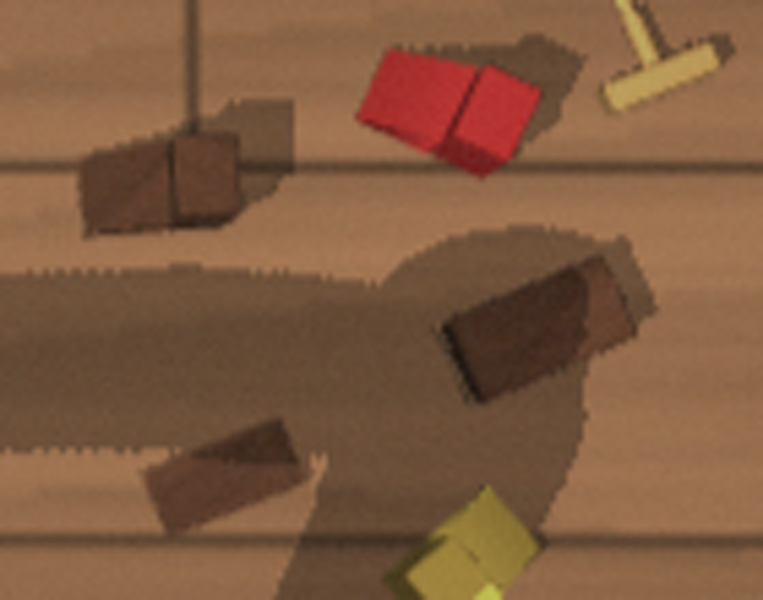

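The crop shows the dark chock with its grip block at crop (205,180) and its slope falling left to a thin edge at crop (82,195). The flat block at (545,330) and the shim at (225,475) have no tall part. So the chock is the one at image (380,173), with +x roughly along world +y. I'll measure its pose more precisely.

```bash
python3 - <<'E'
from h import *
import pickle
def ray(d,uv,z):
    K=d["mtx"];R=d["R"];c=-R.T@d["t"]
    uv=np.atleast_2d(uv).astype(float)
    r=np.c_[(uv-[K[0,2],K[1,2]])/K[0,0],np.ones(len(uv))]@R
    return c+r*((z-c[2])/r[:,2])[:,None]
for n,(x0,x1,y0,y1) in dict(top=(355,405,155,190),side=(395,445,275,320)).items():
    d=pickle.load(open(n+"0.pkl","rb")); W=world(d); im=d["image"]; hsv=cv2.cvtColor(im,cv2.COLOR_RGB2HSV)
    roi=np.zeros((480,640),bool); roi[y0:y1,x0:x1]=1
    m=roi&(W[...,2]>0.044)&(W[...,2]<0.058)
    q=W[m]; print(n,"topface",m.sum(),cv2.minAreaRect((q[:,:2]*1000).astype(np.float32)),np.median(q,0), np.argwhere(m).mean(0)[::-1])
    uv=np.argwhere(m)[:,::-1]; r=ray(d,uv,0.05); print("  ray0.05",cv2.minAreaRect((r[:,:2]*1000).astype(np.float32)), r.mean(0).round(4))
    m2=roi&(W[...,2]>0.006); q=W[m2]
    # slope plane fit
    s=roi&(W[...,2]>0.008)&(W[...,2]<0.034); s=cv2.erode(s.astype(np.uint8),np.ones((3,3)))>0; X=W[s]
    for i in range(8):
        A=np.c_[X[:,:2],np.ones(len(X))]; co=np.linalg.lstsq(A,X[:,2],rcond=None)[0]; e=X[:,2]-A@co; X=X[abs(e)<0.006]
    print("  slope deg",np.degrees(np.arctan(np.hypot(*co[:2]))),"downhill dir",np.degrees(np.arctan2(-co[1],-co[0])),len(X))
    # colour mask
    c=roi&(np.abs(hsv[...,0].astype(int)-10)<5)
    print("  hsv chock",hsv[m].mean(0),"table",hsv[y0:y0+5,x0:x0+5].reshape(-1,3).mean(0))
    cm=(m2).astype(np.uint8); cn=max(cv2.findContours(cm,0,2)[0],key=cv2.contourArea); print("  contour approx",cv2.approxPolyDP(cn,2,True)[:,0].tolist())
E
```

```text
top topface 178 ((611.83447265625, -192.31240844726562), (39.56571578979492, 31.929086685180664), 3.447481632232666) [ 0.61177532 -0.19113536  0.04910605] [387.3988764  171.14044944]
  ray0.05 ((611.4214477539062, -191.74508666992188), (39.9605712890625, 31.482271194458008), 3.952756404876709) [ 0.6116 -0.1916  0.05  ]
  slope deg 38.50092835246631 downhill dir 90.29592286390336 99
  hsv chock [ 10.78089888 134.40449438  93.65730337] table [ 13.24 123.96 144.36]
  contour approx [[392, 164], [366, 168], [368, 182], [391, 180]]
side topface 239 ((607.3780517578125, -191.77041625976562), (40.54843521118164, 33.979122161865234), 7.224589824676514) [ 0.60638762 -0.193616    0.04946629] [427.18410042 292.07531381]
  ray0.05 ((606.1508178710938, -193.738525390625), (41.949378967285156, 33.853675842285156), 4.624520301818848) [ 0.6062 -0.1937  0.05  ]
  slope deg 5.836312101805568 downhill dir 41.059825743684456 105
  hsv chock [ 11.61506276 157.61087866 132.69456067] table [ 13.36 145.68 212.76]
  contour approx [[405, 289], [419, 310], [433, 307], [438, 296], [431, 284], [419, 284]]
```

```bash
python3 -m jog '[[0.087,0,0,0,0,0,0.169],[0.087,0,0,0,0,0,0.169],[0.087,0,0,0,0,0,0.169],[0.087,0,0,0,0,0,0.169],[0.087,0,0,0,0,0,0.169]]' 20 
python3 -m jog '[[0.087,0,0,0,0,0,0.169],[0.087,0,0,0,0,0,0.169],[0.087,-0.054,0.0212,0,0,0,0],[0.087,-0.054,0.0212,0,0,0,0],[0.087,-0.054,0.0212,0,0,0,0]]'
python3 -m jog '[[0.087,-0.054,0.0212,0,0,0,0],[0.087,-0.054,0.0212,0,0,0,0],[0.087,-0.054,0.0212,0,0,0,0],[0.087,-0.054,0.0212,0,0,0,0],[0.087,-0.054,0.0212,0,0,0,0]]'
```

```text
time: 0.72
tcp_pos: [0.2037, 0.6432, 0.2916]
ee_rot: [0.547, 0.837, -0.001, 0.0]
wrist_force: [-0.5, -0.8, -0.7]
finger_gap: 0.0871
grip_force: 0.0
time: 1.35
tcp_pos: [0.2809, 0.4853, 0.2918]
ee_rot: [0.678, 0.735, -0.0, 0.0]
wrist_force: [0.6, -0.6, 0.9]
finger_gap: 0.0867
grip_force: 0.0
time: 1.98
tcp_pos: [0.4082, 0.2247, 0.2922]
ee_rot: [0.678, 0.735, 0.0, -0.0]
wrist_force: [0.0, 0.3, 0.4]
finger_gap: 0.0873
grip_force: 0.0
```

```bash
python3 -m jog '[[0.087,-0.054,0.0212,0,0,0,0],[0.087,-0.054,0.0212,0,0,0,0],[0.087,-0.054,0.0212,0,0,0,0],[0.087,-0.054,0.0212,0,0,0,0],[0.087,-0.054,0.0212,0,0,0,0]]'
python3 -m jog '[[0.087,-0.054,0.0212,0,0,0,0],[0.087,-0.054,0.0212,0,0,0,0],[0.087,-0.054,0.0212,0,0,0,0],[0.087,0,0,0.03,0,0,0],[0.087,0,0,0,0,0,0]]'
python3 - <<'E'
from h import *
from scipy.spatial.transform import Rotation as Ro
import pickle
o=telemetry.get_obs(); d=get_image("wrist"); pickle.dump((o,d),open("w1.pkl","wb"))
cv2.imwrite("pics/w1.png",d["image"][...,::-1]); print(o["time"],o["tcp_pos"],o["ee_rot"],np.round(d["mount"],3).tolist())
E
```

```text
time: 2.6
tcp_pos: [0.5357, -0.0353, 0.2921]
ee_rot: [0.678, 0.735, 0.0, -0.0]
wrist_force: [0.7, 0.5, -0.3]
finger_gap: 0.0871
grip_force: 0.0
time: 3.22
tcp_pos: [0.6105, -0.1899, 0.2594]
ee_rot: [0.678, 0.735, -0.001, -0.003]
wrist_force: [-0.1, 0.3, 0.7]
finger_gap: 0.0866
grip_force: 0.0
3.225 [ 0.610458   -0.1898583   0.25943324] [ 0.67822968  0.73484351 -0.00143851 -0.00273043] [[0.001, -0.97, -0.243, 0.066], [1.0, 0.0, 0.0, -0.0], [-0.0, -0.243, 0.97, -0.092], [0.0, 0.0, 0.0, 1.0]]
```

View pics/w1.png

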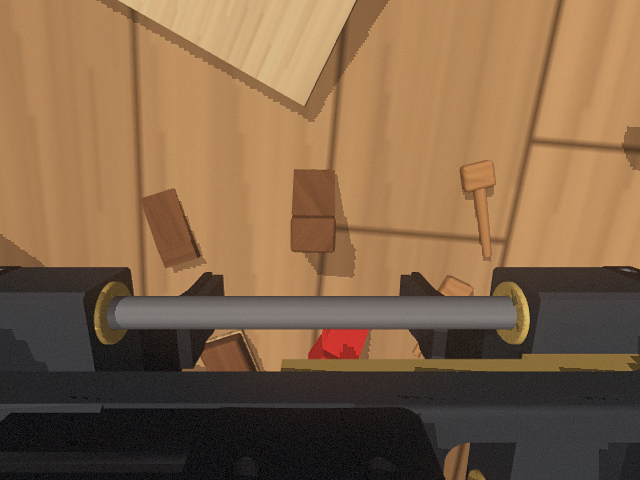

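The wrist view shows the chock at (313,210): slope on top with its thin edge at about (314,170), grip block from (292,217) to (335,251). The gripper is nearly aligned with it, with nothing close to the finger lanes.

```bash
cat >> h.py <<'E'
from scipy.spatial.transform import Rotation as Ro
def wristworld(o,d):
    K=d["mtx"];z=d["range_z"];v,u=np.mgrid[0:480,0:640]
    P=np.stack([(u-K[0,2])/K[0,0]*z,(v-K[1,2])/K[1,1]*z,z],-1)
    T=P@d["mount"][:3,:3].T+d["mount"][:3,3]
    W=T@Ro.from_quat(o["ee_rot"]).as_matrix().T+o["tcp_pos"]; W[z==0]=np.nan
    return W,T
E
python3 - <<'E'
from h import *
import pickle
o,d=pickle.load(open("w1.pkl","rb")); W,T=wristworld(o,d)
print("table z",np.nanmedian(W[100:160,380:440,2]))
z0=np.nanmedian(W[100:160,380:440,2])
roi=np.zeros((480,640),bool); roi[160:262,280:350]=1
m=roi&(W[...,2]-z0>0.045)
for n,A in(("world",W),("tool",T)):
    q=A[m]; print(n,cv2.minAreaRect((q[:,:2]*1000).astype(np.float32)),np.median(q[:,2]))
m2=roi&(W[...,2]-z0>0.006); q=T[m2]; print("whole tool",cv2.minAreaRect((q[:,:2]*1000).astype(np.float32)))
s=roi&(W[...,2]-z0>0.005)&(W[...,2]-z0<0.033); s=cv2.erode(s.astype(np.uint8),np.ones((5,5)))>0; X=T[s]
for i in range(6):
    A=np.c_[X[:,:2],np.ones(len(X))]; co=np.linalg.lstsq(A,X[:,2],rcond=None)[0]; e=X[:,2]-A@co; X=X[abs(e)<0.005]
print("slope dir in tool",np.degrees(np.arctan2(co[1],co[0])),np.degrees(np.arctan(np.hypot(*co[:2]))),len(X))
E
```

```text
table z -0.0002862872300657404
world ((610.6422729492188, -191.37374877929688), (39.3474235534668, 32.49773025512695), 3.6483538150787354) 0.049559448542136036
tool ((-1.9627561569213867, 1.2989463806152344), (32.50292205810547, 39.346832275390625), 0.9247037768363953) 0.20986021133618243
whole tool ((16.25666046142578, 1.3605422973632812), (68.94087219238281, 39.83833312988281), 0.9670659303665161)
slope dir in tool 0.5992805145256646 40.0444169359839 966
```

```bash
python3 -m jog '[[0.087,-0.002,0.0013,0.05,0,0,0.016],[0.087,0,0,0.05,0,0,0],[0.087,0,0,0.05,0,0,0],[0.087,0,0,0.0255,0,0,0],[0.087,0,0,0,0,0,0]]' 25
python3 -m jog '[[0.02,0,0,0,0,0,0],[0.02,0,0,0,0,0,0],[0.02,0,0,0,0,0,0],[0.02,0,0,0,0,0,0],[0.02,0,0,0,0,0,0]]' 25
```

```text
time: 3.9
tcp_pos: [0.6129, -0.1904, 0.0859]
ee_rot: [0.683, 0.73, -0.0, -0.001]
wrist_force: [0.1, -0.2, 1.1]
finger_gap: 0.0873
grip_force: 0.0
time: 4.53
tcp_pos: [0.6133, -0.1921, 0.0869]
ee_rot: [0.684, 0.73, 0.0, 0.0]
wrist_force: [-0.5, -0.9, 0.9]
finger_gap: 0.0449
grip_force: 0.8
```

```bash
python3 -m jog '[[0.02,0,0,0,0,0,0],[0.02,0,0,0,0,0,0],[0.02,0,0,0,0,0,0]]' 25
python3 -m jog '[[0.02,0,0,-0.04,0,0,0],[0.02,0,0,-0.04,0,0,0],[0.02,0,0,-0.04,0,0,0],[0.02,0,0,0,0,0,0],[0.02,0,0,0,0,0,0]]' 25
python3 - <<'E'
from h import *
import pickle
o=telemetry.get_obs(); d=get_image("wrist"); pickle.dump((o,d),open("w2.pkl","wb"))
print(o["time"],o["tcp_pos"],o["ee_rot"])
W,T=wristworld(o,d)
for n,k in(("top",0),):
    t=get_image(n); pickle.dump(t,open("top2.pkl","wb"))
cv2.imwrite("pics/w2.png",d["image"][...,::-1])
E
```

```text
time: 4.9
tcp_pos: [0.613, -0.1922, 0.0867]
ee_rot: [0.684, 0.73, -0.0, -0.0]
wrist_force: [-2.1, -0.1, 3.5]
finger_gap: 0.0399
grip_force: 24.9
time: 5.52
tcp_pos: [0.6128, -0.1914, 0.2055]
ee_rot: [0.684, 0.73, -0.0, -0.001]
wrist_force: [-0.1, -0.3, -0.9]
finger_gap: 0.04
grip_force: 24.9
5.525 [ 0.61280123 -0.19144625  0.20554581] [ 6.83631686e-01  7.29826651e-01 -1.72774502e-04 -8.64625724e-04]
```

View pics/w2.png

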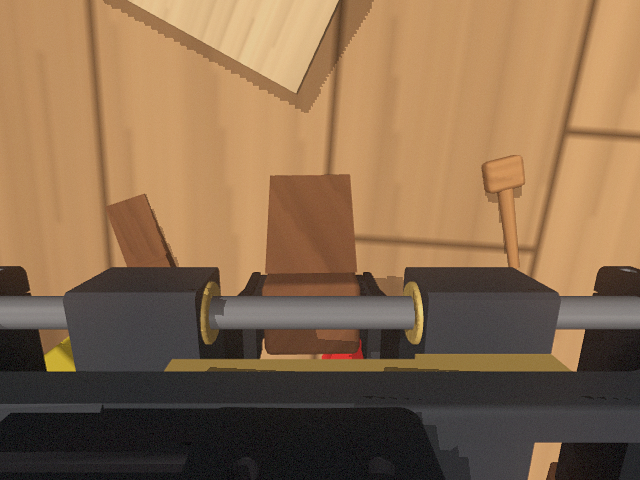

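The wrist view shows the chock held square between the pads, with its thin edge at row 175 (columns 270–350) and the board corner at (297,93). Next I'll work out the in-hand offset and re-measure the board and billet.

```bash
cat >> h.py <<'E'
def inhand(o,d,rows=(165,290),cols=(255,370)):
    W,T=wristworld(o,d); roi=np.zeros((480,640),bool); roi[rows[0]:rows[1],cols[0]:cols[1]]=1
    s=roi&(T[...,2]<0.092)&(T[...,2]>0.045); s=cv2.erode(s.astype(np.uint8),np.ones((3,3)))>0; q=T[s]
    X=q[(q[:,2]>0.054)]
    for i in range(6):
        A=np.c_[X[:,:2],np.ones(len(X))]; co=np.linalg.lstsq(A,X[:,2],rcond=None)[0]; e=X[:,2]-A@co; X=X[abs(e)<0.003]
    print("inhand: slope",np.degrees(np.arctan(np.hypot(*co[:2]))),"dir",np.degrees(np.arctan2(co[1],co[0])),"x max",np.percentile(X[:,0],[50,99.5]),"z max",np.percentile(X[:,2],99.5),"y",np.percentile(X[:,1],[1,99]),"plane",co)
def boardbillet(W,hsv=None,zoff=0):
    W=W.copy(); W[...,2]-=zoff
    reg=(np.abs(W[...,0]-0.551)<0.2)&(np.abs(W[...,1]-0.091)<0.2)
    b=(reg&(W[...,2]>0.010)&(W[...,2]<0.12)).astype(np.uint8); b=cv2.morphologyEx(b,cv2.MORPH_OPEN,np.ones((3,3)))
    n,l,s,c=cv2.connectedComponentsWithStats(b); k=l==1+np.argmax(s[1:,4])
    X=W[k]; X=X[X[:,2]<0.05]
    h0=X[:,2]-(0.030+0.1051*((X[:,0]-.5507)*.4+(X[:,1]-.0912)*.9165)); X=X[abs(h0)<0.006]
    for i in range(5):
        A=np.c_[X[:,:2],np.ones(len(X))]; co=np.linalg.lstsq(A,X[:,2],rcond=None)[0]; r=X[:,2]-A@co; X=X[abs(r)<0.004]
    print("plane",co,"slope",np.degrees(np.arctan(np.hypot(*co[:2]))),"dir",np.degrees(np.arctan2(co[1],co[0])),"z at centre",co@[.5507,.0912,1])
    h=W[...,2]-(W[...,0]*co[0]+W[...,1]*co[1]+co[2]); bb=(h>0.022)&k; P=W[bb]
    print("board rect",cv2.minAreaRect((W[k&(W[...,2]<.055)][:,:2]*1000).astype(np.float32)))
    print("billet rect",cv2.minAreaRect((P[:,:2]*1000).astype(np.float32)),"top h",np.percentile(h[bb],[95,99]))
    top=W[k&(h>0.052)]
    if len(top)>20: print("ridge centre",np.median(top[:,:2],0),"pca ang",np.degrees(np.arctan2(*np.linalg.svd(top[:,:2]-top[:,:2].mean(0),full_matrices=False)[2][0][::-1])))
E
python3 - <<'E'
from h import *
import pickle
inhand(*pickle.load(open("w2.pkl","rb")))
for n in("top0","side0","top2"):
    print(n); d=pickle.load(open(n+".pkl","rb"))
    boardbillet(world(d))
E
```

```text
inhand: slope 39.89826475907021 dir -0.9727691372509987 x max [0.03707445 0.05678368] z max 0.08480695391904505 y [-0.01990807  0.01831625] plane [ 0.83595783 -0.01419428  0.03712469]
top0
plane [ 0.04354988  0.0954052  -0.00363436] slope 5.9870034155451295 dir 65.4645909220214 z at centre 0.02904951917363618
board rect ((550.7003173828125, 91.18097686767578), (278.798828125, 220.6778564453125), 66.34806060791016)
billet rect ((568.0623779296875, 139.8155975341797), (56.44260787963867, 203.47109985351562), 66.57817077636719) top h [0.05766652 0.05965851]
ridge centre [0.56534542 0.13780843] pca ang 155.8079454768918
side0
plane [ 0.04082246  0.09609435 -0.00123279] slope 5.960423883364007 dir 66.98341533128239 z at centre 0.03001193938211726
board rect ((546.635009765625, 91.81475830078125), (285.80615234375, 220.74423217773438), 66.41522216796875)
billet rect ((561.6212158203125, 134.45172119140625), (48.768558502197266, 203.32717895507812), 67.04147338867188) top h [0.05695753 0.05834203]
ridge centre [0.56185029 0.13587011] pca ang -23.65371461935714
top2
plane [ 0.04290648  0.09536739 -0.00326365] slope 5.969999998558913 dir 65.77667255235043 z at centre 0.029062458905487188
board rect ((550.7796020507812, 91.2959213256836), (279.11846923828125, 220.62977600097656), 66.36145782470703)
billet rect ((567.8828735351562, 139.39874267578125), (55.629634857177734, 203.26416015625), 66.34133911132812) top h [0.05795141 0.05947243]
ridge centre [0.56746815 0.13769688] pca ang 156.494532778398
```

```bash
python3 -m jog '[[0.02,0,0,0,0,0,0.158],[0.02,0,0,0,0,0,0.158],[0.02,0,0,0,0,0,0.159],[0.02,0.0356,-0.035,0,0,0,0],[0.02,0.0356,-0.035,0,0,0,0]]' 25
python3 -m jog '[[0.02,0.0356,-0.035,0,0,0,0],[0.02,0.0356,-0.035,0,0,0,0],[0.02,0.0356,-0.035,0.015,0,0,0],[0.02,0,0,0,0,0.105,0],[0.02,0,0,0,0,0,0]]' 25
python3 - <<'E'
from h import *
import pickle
o=telemetry.get_obs(); d=get_image("wrist"); pickle.dump((o,d),open("w3.pkl","wb"))
print(o["time"],o["tcp_pos"],o["ee_rot"]); R=Ro.from_quat(o["ee_rot"]).as_matrix(); print(R.round(3), np.degrees(np.arctan2(R[1,0],R[0,0])),np.degrees(np.arcsin(R[2,0])))
W,T=wristworld(o,d); inhand(o,d); boardbillet(W)
cv2.imwrite("pics/w3.png",d["image"][...,::-1])
E
```

```text
time: 6.25
tcp_pos: [0.5764, -0.098, 0.205]
ee_rot: [0.837, 0.548, -0.001, -0.001]
wrist_force: [-0.2, 0.4, -0.9]
finger_gap: 0.0401
grip_force: 24.9
time: 6.88
tcp_pos: [0.5226, 0.0401, 0.1909]
ee_rot: [0.836, 0.547, 0.043, -0.029]
wrist_force: [-0.3, -0.8, -1.6]
finger_gap: 0.0399
grip_force: 24.9
6.875 [0.52260191 0.04013356 0.19090892] [ 0.83553214  0.54701806  0.04266269 -0.02893401]
[[ 0.398  0.917  0.04 ]
 [ 0.912 -0.4    0.095]
 [ 0.103 -0.002 -0.995]] 66.42009125642706 5.908894826170557
inhand: slope 39.929583654328 dir -0.9979374608269377 x max [0.0365744  0.05654815] z max 0.08496345075711188 y [-0.02013862  0.01808253] plane [ 0.83688051 -0.01457767  0.03732697]
plane [ 0.04238856  0.09582388 -0.00237095] slope 5.98166735368074 dir 66.13736508806831 z at centre 0.029711564809020076
board rect ((556.8032836914062, 111.44009399414062), (205.40663146972656, 221.20855712890625), 66.42350006103516)
billet rect ((560.3707275390625, 127.28387451171875), (82.47246551513672, 203.70223999023438), 66.50975036621094) top h [0.08260504 0.08868567]
ridge centre [0.55890039 0.1339819 ] pca ang -23.3644488411928
```

View pics/w3.png

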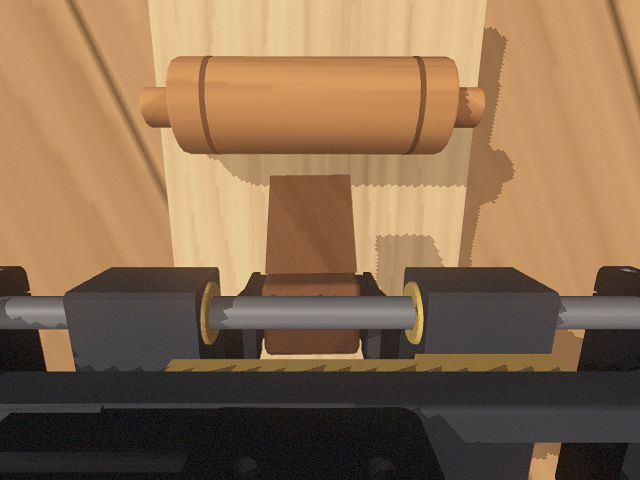

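The wrist view shows the whole billet (columns 140–485, rows 57–153) ahead of the chock, whose thin edge is at row 175, columns 270–350. The stubs are hidden by the billet. I'll now get the chock-to-billet offsets from this one camera.

```bash
cat >> h.py <<'E'
from scipy.optimize import least_squares
def rel(o,d):
    W,T=wristworld(o,d)
    # board plane in tool frame from pixels either side of the chock, using world plane test
    h0=W[...,2]-(0.030+0.1051*((W[...,0]-.549)*.4+(W[...,1]-.0915)*.9165))
    q=T[(abs(h0)<0.005)&(np.arange(480)[:,None]<265)&(np.abs(W[...,0]-.55)<.15)&(np.abs(W[...,1]-.1)<.15)]
    for i in range(6):
        A=np.c_[q[:,:2],np.ones(len(q))]; co=np.linalg.lstsq(A,q[:,2],rcond=None)[0]; r=q[:,2]-A@co; q=q[abs(r)<0.003]
    n=-np.r_[-co[0],-co[1],1]/np.hypot(1,np.hypot(*co[:2])); c0=np.array([0,0,co[2]])
    print("board in tool: z=%.4f + %.4f x + %.4f y"%(co[2],co[0],co[1]),"n",len(q))
    h=(T-c0)@n
    b=(h>0.03)&(h<0.065)&(T[...,0]>0.06)&(T[...,0]<0.22)&(np.abs(T[...,1])<0.085)&(np.arange(480)[:,None]<265)
    P=T[b]; hh=h[b]
    def f(p): return np.hypot(P[:,0]-p[0]-p[1]*P[:,1],hh-p[2])-0.028
    s=least_squares(f,[0.12,0,0.028],loss="soft_l1",f_scale=0.001); x0,k,hc=s.x
    print("billet axis x(y)= %.4f + %.4f y, h=%.4f, res %.4f n %d"%(x0,k,hc,np.median(abs(s.fun)),len(P)), "skew deg",np.degrees(np.arctan(-k)))
    e=(h>0.02)&(h<0.065)&(T[...,0]>0.06)&(T[...,0]<0.22)&(np.arange(480)[:,None]<265)&(np.abs(T[...,1])<.13)
    print("billet y extent",np.percentile(T[e][:,1],[0.3,99.7]))
E
python3 - <<'E'
from h import *
import pickle
rel(*pickle.load(open("w3.pkl","rb")))
E
```

```text
board in tool: z=0.1664 + -0.0013 x + -0.0022 y n 45748
billet axis x(y)= 0.0956 + -0.0007 y, h=0.0277, res 0.0004 n 27624 skew deg 0.03998433134975433
billet y extent [-0.09999379  0.09988323]
```

```bash
python3 -m jog '[[0.02,0,0.0005,0.03,0,0,0],[0.02,0,0,0.03,0,0,0],[0.02,0,0,0.015,0,0,0],[0.02,0,0,0.003,0,0,0],[0.02,0,0,0,0,0,0]]' 25
python3 -m jog '[[0.02,0,0,0.001,0,0,0],[0.02,0,0,0,0,0,0]]' 25
python3 -m jog '[[0.02,0,0,0.001,0,0,0],[0.02,0,0,0,0,0,0]]' 25
```

```text
time: 7.55
tcp_pos: [0.528, 0.0478, 0.1146]
ee_rot: [0.835, 0.547, 0.044, -0.028]
wrist_force: [0.2, 0.2, -0.3]
finger_gap: 0.0398
grip_force: 24.9
time: 7.8
tcp_pos: [0.5278, 0.0483, 0.1138]
ee_rot: [0.835, 0.548, 0.044, -0.029]
wrist_force: [-0.4, 0.1, -1.5]
finger_gap: 0.0402
grip_force: 24.9
time: 8.05
tcp_pos: [0.5275, 0.0485, 0.1122]
ee_rot: [0.835, 0.548, 0.044, -0.029]
wrist_force: [-0.4, -0.4, -1.7]
finger_gap: 0.0395
grip_force: 24.9
```

```bash
python3 -m jog '[[0.02,0,0,0.001,0,0,0],[0.02,0,0,0,0,0,0]]' 25
python3 -m jog '[[0.02,0,0,0.001,0,0,0],[0.02,0,0,0,0,0,0]]' 25
```

```text
time: 8.3
tcp_pos: [0.5276, 0.0484, 0.1121]
ee_rot: [0.835, 0.548, 0.044, -0.029]
wrist_force: [-3.0, -1.2, 8.9]
finger_gap: 0.0398
grip_force: 24.9
time: 8.55
tcp_pos: [0.5276, 0.0483, 0.1121]
ee_rot: [0.835, 0.547, 0.044, -0.03]
wrist_force: [-6.7, -0.8, 18.3]
finger_gap: 0.0398
grip_force: 24.9
```

Contact with the board. I'll back the command off, let the chock settle flat, regrip lightly and check the offset.

```bash
python3 -m jog '[[0.02,0,0,-0.0015,0,0,0],[0.05,0,0,0,0,0,0],[0.05,0,0,0,0,0,0],[0.05,0,0,0,0,0,0],[0.02,0,0,0,0,0,0]]' 12
python3 -m jog '[[0.02,0,0,0,0,0,0],[0.02,0,0,0,0,0,0],[0.02,0,0,0,0,0,0]]' 12
python3 - <<'E'
from h import *
import pickle
o=telemetry.get_obs(); d=get_image("wrist"); pickle.dump((o,d),open("w4.pkl","wb"))
inhand(o,d); rel(o,d)
E
```

```text
time: 9.18
tcp_pos: [0.5276, 0.0485, 0.1115]
ee_rot: [0.835, 0.548, 0.044, -0.029]
wrist_force: [-0.1, 0.2, -0.4]
finger_gap: 0.0453
grip_force: 0.0
time: 9.55
tcp_pos: [0.5275, 0.0484, 0.1116]
ee_rot: [0.835, 0.548, 0.044, -0.029]
wrist_force: [0.2, 0.5, -0.7]
finger_gap: 0.0398
grip_force: 12.0
inhand: slope 37.27691936180886 dir -0.05891120744811312 x max [0.05110495 0.06140597] z max 0.0869353562658737 y [-0.02077886  0.02550487] plane [ 0.76115904 -0.00078262  0.04052544]
board in tool: z=0.0865 + -0.0001 x + -0.0009 y n 39800
billet axis x(y)= 0.0942 + -0.0023 y, h=0.0277, res 0.0004 n 73064 skew deg 0.13012118224138522
billet y extent [-0.10103247  0.09846509]
```

```bash
python3 -m jog '[[0.02,0.006,0,0,0,0,0],[0.02,0.006,0,0,0,0,0],[0.02,0.006,0,0,0,0,0],[0.02,0.004,0,0,0,0,0],[0.02,0,0,0,0,0,0]]' 12
python3 - <<'E'
from h import *
import pickle
o=telemetry.get_obs(); d=get_image("wrist"); pickle.dump((o,d),open("w5.pkl","wb"))
rel(o,d); print(o["tcp_pos"])
cv2.imwrite("pics/w5.png",d["image"][...,::-1])
E
```

```text
time: 10.22
tcp_pos: [0.5364, 0.0691, 0.114]
ee_rot: [0.835, 0.548, 0.044, -0.029]
wrist_force: [0.1, 0.5, -1.4]
finger_gap: 0.04
grip_force: 12.0
board in tool: z=0.0865 + 0.0007 x + -0.0008 y n 51260
billet axis x(y)= 0.0714 + -0.0033 y, h=0.0277, res 0.0004 n 49367 skew deg 0.18912162242049793
billet y extent [-0.10122849  0.09890604]
[0.5364089  0.06907512 0.11397915]
```

View pics/w5.png

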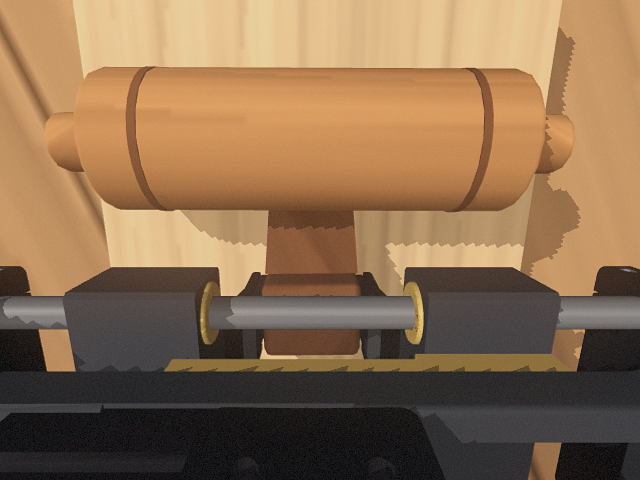

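The billet (columns 75–545, rows 67–210) now overlaps the chock's slope in view, with the chock centred at column 311 against about 310 for the billet. Around 2 mm remain to contact, so I'll push about 8 mm gently.

```bash
python3 -m jog '[[0.02,0.0015,0,0,0,0,0],[0.02,0.001,0,0,0,0,0],[0.02,0.001,0,0,0,0,0],[0.02,0.001,0,0,0,0,0],[0.02,0,0,0,0,0,0]]' 12
python3 -m jog '[[0.02,0.001,0,0,0,0,0],[0.02,0.001,0,0,0,0,0],[0.02,0.001,0,0,0,0,0],[0.02,0.001,0,0,0,0,0],[0.02,0,0,0,0,0,0]]' 12
python3 - <<'E'
from h import *
import pickle
o=telemetry.get_obs(); d=get_image("wrist"); pickle.dump((o,d),open("w6.pkl","wb"))
rel(o,d); print(o["tcp_pos"])
t=get_image("top"); pickle.dump(t,open("top6.pkl","wb")); t=get_image("side"); pickle.dump(t,open("side6.pkl","wb"))
cv2.imwrite("pics/s6.png",cv2.resize(t["image"][150:300,270:430],(640,600),interpolation=2)[...,::-1])
E
```

```text
time: 10.9
tcp_pos: [0.5381, 0.0727, 0.1144]
ee_rot: [0.835, 0.548, 0.044, -0.029]
wrist_force: [0.1, -0.7, -1.4]
finger_gap: 0.04
grip_force: 12.0
time: 11.52
tcp_pos: [0.5398, 0.0765, 0.1149]
ee_rot: [0.835, 0.548, 0.044, -0.029]
wrist_force: [-0.4, 0.4, -1.7]
finger_gap: 0.0398
grip_force: 12.0
board in tool: z=0.0866 + 0.0009 x + -0.0008 y n 52229
billet axis x(y)= 0.0852 + -0.0007 y, h=0.0787, res 0.0024 n 46830 skew deg 0.03935795416925538
billet y extent [-0.10131503  0.09878262]
[0.53976372 0.07652204 0.11488717]
```

View pics/s6.png

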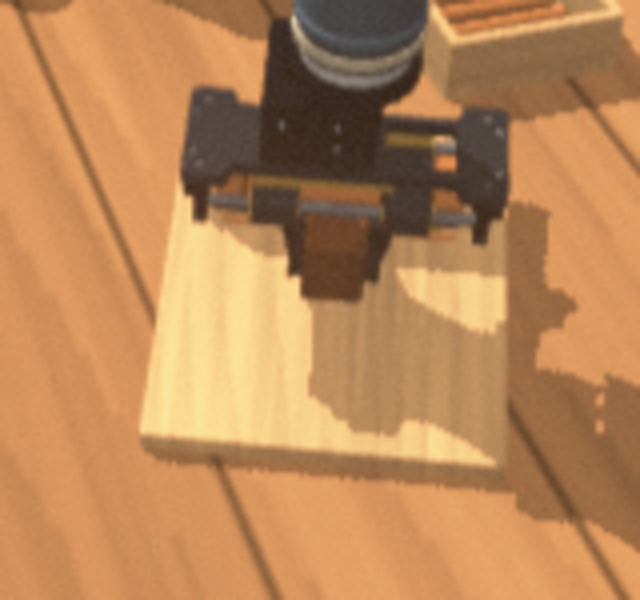

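The side crop shows the chock held flat on the board, with the billet hidden behind the gripper. The billet fit failed because its x-window cut off the cylinder, so I'll refit with a wider one.

```bash
sed -i 's/>0\.06)&(T/>0.04)\&(T/g; s/\[0\.12,0,0\.028\]/[0.07,0,0.028]/' h.py && python3 - <<'E'
from h import *
import pickle
for n in("w4","w5","w6"):
    o,d=pickle.load(open(n+".pkl","rb")); rel(o,d); R=Ro.from_quat(o["ee_rot"]).as_matrix(); print("  tcp along x_tool",(o["tcp_pos"]@[.398,.912,.1045]).round(4))
E
```

```text
board in tool: z=0.0865 + -0.0001 x + -0.0009 y n 39800
billet axis x(y)= 0.0942 + -0.0023 y, h=0.0277, res 0.0004 n 73064 skew deg 0.13012115835184127
billet y extent [-0.10103247  0.09846509]
  tcp along x_tool 0.2658
board in tool: z=0.0865 + 0.0007 x + -0.0008 y n 51260
billet axis x(y)= 0.0715 + -0.0032 y, h=0.0277, res 0.0003 n 64436 skew deg 0.18548551832691587
billet y extent [-0.10086473  0.0985406 ]
  tcp along x_tool 0.2884
board in tool: z=0.0866 + 0.0009 x + -0.0008 y n 52229
billet axis x(y)= 0.0699 + -0.0025 y, h=0.0277, res 0.0003 n 63686 skew deg 0.1458237156745308
billet y extent [-0.10097584  0.09846667]
  tcp along x_tool 0.2966
```

The billet has moved 6.6 mm up the slope (the axis sum went from 359.9 to 366.5 mm), is still square and leans on the chock. Releasing and withdrawing now.

```bash
python3 -m jog '[[0.044,0,0,0,0,0,0],[0.05,0,0,0,0,0,0],[0.06,0,0,0,0,0,0],[0.07,0,0,0,0,0,0],[0.07,0,0,0,0,0,0]]' 12
python3 -m jog '[[0.07,0,0,0,0,0,0],[0.07,0,0,-0.01,0,0,0],[0.07,0,0,-0.03,0,0,0],[0.07,0,0,-0.04,0,0,0],[0.07,0,0,0,0,0,0]]' 12
python3 - <<'E'
from h import *
import pickle
o=telemetry.get_obs(); d=get_image("wrist"); pickle.dump((o,d),open("w7.pkl","wb"))
rel(o,d); print(o["finger_gap"],"sum", (o["tcp_pos"]@[.398,.912,.1045]).round(4))
cv2.imwrite("pics/w7.png",d["image"][...,::-1])
E
```

```text
time: 12.3
tcp_pos: [0.5397, 0.0763, 0.1149]
ee_rot: [0.835, 0.548, 0.044, -0.029]
wrist_force: [0.8, -0.6, 0.4]
finger_gap: 0.0678
grip_force: 0.0
time: 12.92
tcp_pos: [0.5381, 0.068, 0.1977]
ee_rot: [0.835, 0.547, 0.047, -0.028]
wrist_force: [0.1, 0.8, -0.3]
finger_gap: 0.0702
grip_force: 0.0
board in tool: z=0.1699 + 0.0047 x + 0.0047 y n 40329
billet axis x(y)= 0.0690 + -0.0020 y, h=0.0277, res 0.0004 n 24310 skew deg 0.11344363102776056
billet y extent [-0.10382634  0.09598571]
0.07015774394290501 sum 0.2969
```

View pics/w7.png

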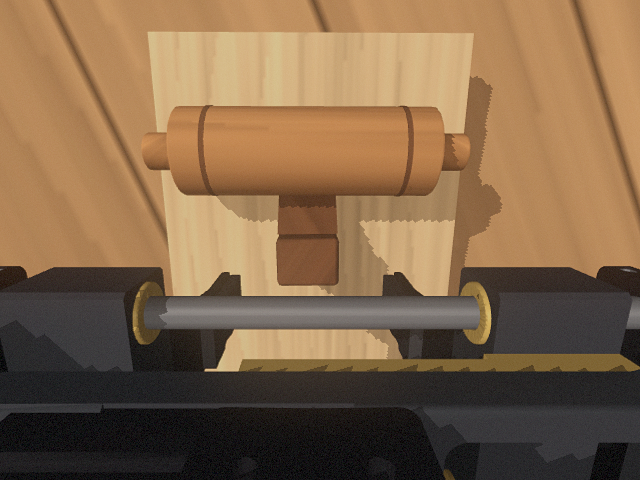

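The released view shows the chock square under the middle of the billet (chock at column 308, billet middle at about 306), with the billet still about 6 mm up-slope. I'll withdraw further and check that it holds.

```bash
python3 -m jog '[[0.07,0,0,-0.03,0,0,0],[0.07,0,0,-0.02,0,0,0],[0.07,0,0,0,0,0,0],[0.07,0,0,0,0,0,0],[0.07,0,0,0,0,0,0]]'
python3 - <<'E'
from h import *
o=telemetry.get_obs(); d=get_image("wrist"); rel(o,d); print(o["time"],"tcp", (o["tcp_pos"]@[.398,.912,.1045]).round(4),o["joint_velocities"].round(3) if hasattr(o["joint_velocities"],"round") else o["joint_velocities"])
E
```

```text
time: 13.6
tcp_pos: [0.5337, 0.0639, 0.2431]
ee_rot: [0.835, 0.548, 0.043, -0.029]
wrist_force: [-0.4, -0.1, -0.0]
finger_gap: 0.0699
grip_force: 0.0
board in tool: z=0.2156 + -0.0007 x + -0.0024 y n 33247
billet axis x(y)= 0.0704 + -0.0021 y, h=0.0277, res 0.0004 n 16616 skew deg 0.12104934010708224
billet y extent [-0.10037173  0.09956917]
13.6 tcp 0.2961 [-0.001  0.001  0.002 -0.004 -0.001  0.001  0.001]
```

The axis sum is 366.5 mm, so the billet is stable about 6.6 mm off its start.

```bash
python3 -c "
from workcell import ctrl
print(ctrl.sign_off())"
```

```text
the job is handed in; nothing more can be done
None
```

The job is handed in: the chock sits flat and square under the middle of the billet's low side, the billet leans on it about 6 mm up-slope of the stubs, and the gripper is clear after about 14 s of the 38 s allowed.

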